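# Turn a driver board over against the stop

### The job

Turn the small blue fan driver board over so that its solder side faces up for inspection, without gripping it or picking it up. With a fingertip, first push it flat along the metal rest until its far edge lies squarely against the low orange stop; then lift its overhanging near edge with the fingertip so that the board tips up about the edge at the stop and falls over to the other side. It must end upside down and flat on the far part of the rest; leave the screwdriver, the impeller and the brass weight alone.

Things in the scene. Friction and masses are not known exactly. Their poses are not given: they have to be found in the camera images.
- rest: Fixed turning rest: level aluminium plate 174 x 80 mm, 8 mm thick, on posts, its top 40 mm above the bench, with a low orange stop bar across it. Origin on the bench under the middle of the stop's near face; x points along the plate from the near part over the stop to the far part, y left across it, z up. The near part ends at x = -62 mm, the far part (dark rubber inlay) at x = +112 mm.
- rest_stop (a point): Middle of the foot of the stop's near face, at plate height (40 mm above the bench). The stop is 6 mm high, 6 mm wide (along x) and as long as the plate is wide. It is of slippery plastic. The board's far edge pivots here.
- rest_near_end (a point): Middle of the upper edge of the plate's near end (62 mm before the stop). In front of it and under the board's overhang all is open down to the bench; the posts stand 21 mm and more behind it.
- rest_far_end (a point): Middle of the upper edge of the plate's far end (112 mm beyond the stop's near face). A lip 6 mm high and 6 mm wide runs along it.
- board: Loose blue circuit board, 80 (x) x 60 (y) x 3 mm, about 70 g; origin at the centre of its flat underside (solder side). x points to the far edge, the one facing the stop; z is up, component side up, at the start. Parts 10 mm tall stand on that side between x = -18 and +28 mm, within 24 mm of the middle line. Its centre of mass lies about 4 mm from the origin towards the far edge.
- board_far (a point): Middle of the lower edge of the board's far side (board x = +40, z = 0 mm). At the start it lies about 8 to 15 mm short of the stop, the board up to 8 degrees askew.
- board_far_left (a point): Left end of the same far lower edge (board x = +40, y = +30, z = 0 mm).
- board_far_right (a point): Right end of the same far lower edge (board x = +40, y = -30, z = 0 mm).
- board_near (a point): Middle of the lower edge of the board's near side (board x = -40, z = 0 mm): the edge to be pushed and then raised. It sticks out freely over the plate's near end, by 18 mm once the far edge is at the stop. If the board sticks askew, a push on its lagging side squares it.
- screwdriver: Bystander: yellow screwdriver 160 mm long and 22 mm thick lying on the bench at the front left; origin at the middle of its underside.
- impeller: Bystander: black round fan impeller, 55 mm across and 20 mm high, lying on the bench at the left end of the green mat; origin at the centre of its underside.
- weight: Bystander: brass reference weight with a knob, 28 mm across and 42 mm high, standing on the bench behind and to the left of the rest; origin at the centre of its underside.

How it is judged:
By the outcome, as a careful person would: the job done as asked, in the order asked, and still so for the second after the job is handed in, with the robot touching nothing.
It also fails if it takes over 54 s, if anything falls off the work surface, if the arm or the gripper's body presses on something with over 40 N, if the wrist force passes 120 N, or if a joint passes its speed limit or range.

### The arm

A 6-joint arm with a two-finger parallel gripper is mounted at the origin on a cart in front of the work surface, level with it; the furniture and walls round the work are solid. World frame = base frame: x ahead of the robot, y to its left, z up, the work surface at z = 0. Lengths are in m, angles in rad, forces in N, time in s.
With the tool pointing down it reaches from about 0.375 to 0.9 m from the base axis. Payload 3.1 kg.
Tool frame: the origin (TCP) lies between the finger pads; the fingertips stand 17 mm ahead of it and the grasp point (between the pads) lies 2 mm behind it (robot.nose_length is the distance from the TCP to the fingertips, in m); z points along the fingers, y is the line along which they close (so a half turn about z gives the same grasp; the last joint's range is limited). The gripper opens to 87 mm and grips with 3 to 60 N. Pads are 19 mm wide; open, the fingers measure 117 mm over their backs; the gripper's body (75 mm by 190 mm) begins 51 mm behind the grasp point.
Start: joints at [-0.178, 0.527, 1.433, -0, 1.181, -0.178], TCP at [0.625, 0, 0.24] pointing down, gripper open.
Joint ranges: [-3.08, 3.08], [-0.75, 2.2], [0.22, 2.44], [-1.43, 4.57], [0, 2.65], [-2.85, 2.85]. Speed limits (rad/s): [2.79, 2.79, 3.14, 3.14, 3.14, 3.14].

### API

Orientations are given as a unit quaternion [x, y, z, w].
In Python, from rig import robot, cams gives the robot as it stands.
- The arm moves only by the shell command python3 -m pendant 'ROWS' [FORCE]. ROWS is JSON, a list of rows, each an object with "jaw": the opening, from 0 (shut) to 1 (fully open); "linear": the shift along the tool's x, y, z in cm, a list of three; "twist": the turn about the tool's z in degrees. A call has 1 to 12 rows; each row shifts and turns the commanded pose from where the row before left it, along the tool's axes as they then stand; what a row does not reach is not made up. A row lasts 1/12 s, in which the tool goes at most 41.7 mm and 7.16 degrees, less where a joint would pass 70% of its speed; a pose out of reach is approached as far as the arm can. A call is refused whole if a number of a shift passes 4.17 or a number of a turn 7.16, either way. A call with a gripper value outside its range is refused whole. The fingers move at their own pace and stop on an object; FORCE is the grip in N (left out, the last holds). Time passes only in rows, so rows that do not move let the fingers close. It gives the time, the measured TCP pose, the force, the opening and the grip force at its end, in the units of the state.
- robot.get_obs(): the state, without advancing time (a new reading comes with each control period).
- cams.camera(name): name is "scene" or "side" or "wrist"; returns a dict with "color" (400x640x3 uint8, blue, green, red), "depth" (400x640 float32, m along the optical axis (not along the pixel's ray), 0 where there is no reading), "fov_y" (degrees; the focal length in pixels is half the picture's height over the tangent of half this angle, whatever the lens; pixels are square), "cx", "cy" (the principal point, pixels), "k1" (the pictures are not rectified: a ray, as slopes to the right and down, at radius r is drawn at 1 + k1 r^2 times it, then the intrinsics apply), "view" (4x4, takes a point from world to camera coordinates). Camera axes: x right, y down, z forward; pixel columns grow to the right and rows downward; lengths in m; the calibration is good to about 2 mm. A picture is of the moment at which its call begins.
- robot.hand_in(): hands the job in; it is judged then, once.
The state is a dict: "time": time; "q": joint angles; "joint_velocities": joint speeds; "joint_torque": joint torques, N m; "position": TCP position; "tool_rot": TCP orientation; "ft_force": force on the tool from outside, world axes, zero at the start; "moment": the same for the moment, N m; "grip_width": finger opening in m; "grip_force": force on a finger pad.
Only numpy, scipy, OpenCV 4.12 (cv2) and the standard library are available. Lean on these libraries where they do the work, as an engineer would, in place of code of your own. Each camera call takes 0.05 s, during which the arm holds its last target. There are 200 camera calls.

## Working session

There is one attempt and no reset: what is moved stays moved. The work goes in short steps, Python scripts to look and compute and a shell command to move; the robot and the scene stay as the last step left them, time stands still between calls to the robot, and variables do not carry over. Pictures are saved under pics/ and viewed, at most 10 in all, crops included, and the job is handed in when it is done.

```bash
mkdir -p pics; cat > h.py <<'E'
import numpy as np, cv2
from rig import robot, cams
def get(n):
    return cams.camera(n)
def K(c):
    f=c["color"].shape[0]/2/np.tan(np.radians(c["fov_y"]/2)); return np.array([[f,0,c["cx"]],[0,f,c["cy"]],[0,0,1]])
def rays(c,uv):
    p=cv2.undistortPoints(np.float64(uv).reshape(-1,1,2),K(c),np.array([c["k1"],0,0,0.]))[:,0] 
    d=np.c_[p,np.ones(len(p))]; V=np.array(c["view"]); R=V[:3,:3]
    return -R.T@V[:3,3], d@R
def onz(c,uv,z):
    o,d=rays(c,uv); return o+d*((z-o[2])/d[:,2])[:,None]
def bydepth(c,uv):
    o,d=rays(c,uv); uv=np.int32(uv).reshape(-1,2); return o+d*c["depth"][uv[:,1],uv[:,0]][:,None]
E
python3 - <<'E'
from h import *
for n in ("scene","side"):
    c=get(n); cv2.imwrite(f"pics/{n}0.png",c["color"]); print(n,c["fov_y"],c["k1"],np.linalg.inv(c["view"])[:3,[2,3]].T.round(3))
o=robot.get_obs();print(o["time"],o["position"],o["tool_rot"],robot.nose_length)
E
```

```text
scene 43.159566320126544 -0.12871663459277302 [[ 0.313  0.605 -0.732]
 [ 0.24  -0.496  0.804]]
side 56.02921393896084 -0.005832697598114287 [[-0.026  0.864 -0.502]
 [ 0.558 -0.602  0.474]]
0.1 [6.24366336e-01 1.36314536e-04 2.38662690e-01] [ 7.07110593e-01  7.07102277e-01 -5.60188828e-04 -8.15486525e-04] 0.017
```

View pics/scene0.png

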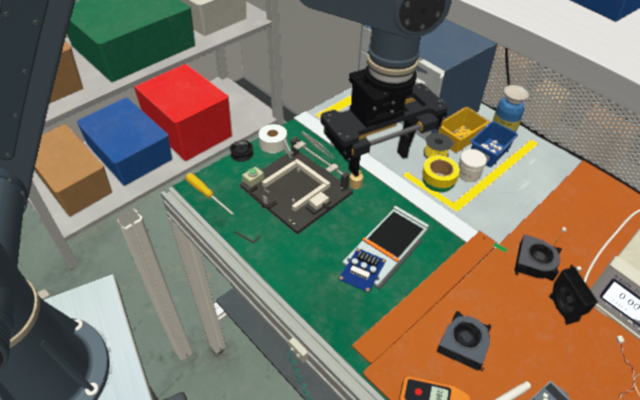

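View pics/side0.png

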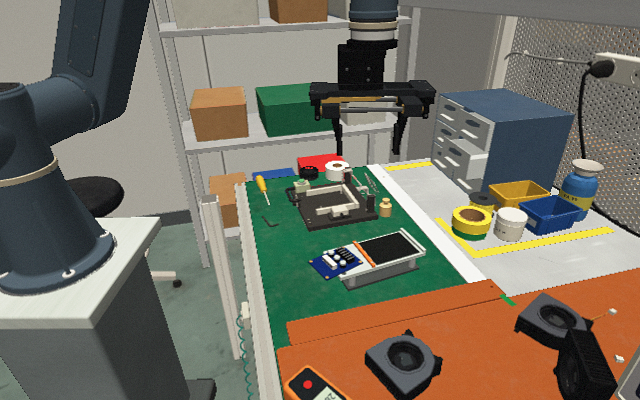

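The scene view shows the rest at about (385,245) with its orange stop at (382,250) and the board at (363,268). The side view shows the board at (335,262) and the stop at (348,252). Next I'll measure them by colour.

```bash
cat > m.py <<'E'
from h import *
def blob(c,lo,hi,box):
    h=cv2.cvtColor(c["color"],cv2.COLOR_BGR2HSV); m=cv2.inRange(h,np.array(lo),np.array(hi)); k=np.zeros_like(m); x0,y0,x1,y1=box; k[y0:y1,x0:x1]=1; m*=k
    m=cv2.morphologyEx(m,cv2.MORPH_CLOSE,np.ones((9,9)))
    n,l,s,_=cv2.connectedComponentsWithStats(m); i=1+np.argmax(s[1:,4]); v,u=np.nonzero(l==i); return np.c_[u,v],s[i]
BL=((105,120,60),(130,255,255)); OR=((5,130,120),(20,255,255))
def rect(c,col,box,z):
    uv,s=blob(c,*col,box); P=onz(c,uv,z)[:,:2]; r=cv2.minAreaRect(np.float32(P*1000)); return s,np.round(cv2.boxPoints(r)),np.round(r[1],1),np.round(r[0],1),P
if __name__=="__main__":
  for n,box in (("scene",(320,190,440,300)),("side",(290,210,440,300))):
    c=get(n)
    for nm,col,z in (("board",BL,.043),("stop",OR,.046)):
        s,b,sz,ce,P=rect(c,col,box,z); print(n,nm,s,"\n",b.tolist(),sz,ce)
E
python3 m.py
```

```text
scene board [ 341  250   43   41 1006] 
 [[519.0, -70.0], [552.0, -119.0], [616.0, -76.0], [583.0, -27.0]] [77.4 59.3] [567.2 -73.2]
scene stop [403 267  37  33 625] 
 [[597.0, -160.0], [608.0, -202.0], [705.0, -176.0], [694.0, -134.0]] [100.3  43.4] [ 651.  -168.4]
side board [310 248  53  32 760] 
 [[519.0, -72.0], [553.0, -122.0], [618.0, -78.0], [584.0, -28.0]] [78.4 60.4] [568.2 -74.8]
side stop [394 290  46  10 249] 
 [[657.0, -170.0], [662.0, -188.0], [736.0, -169.0], [732.0, -151.0]] [76.9 19.1] [ 696.7 -169.3]
```

```bash
python3 - <<'E'
from m import *
for n,box in (("scene",(355,225,402,262)),("side",(335,230,368,275))):
    c=get(n); s,b,sz,ce,P=rect(c,OR,box,.046); print(n,s,b.tolist(),sz,ce)
    d=P-P.mean(0); w=np.linalg.svd(d,full_matrices=False)[2][0]; print("line deg",np.degrees(np.arctan2(w[1],w[0])))
    s,b,sz,ce,P=rect(c,BL,(300,190,440,300),.043); print(b.tolist(),ce)
E
```

```text
scene [363 237  36  25 198] [[588.0, -21.0], [619.0, -94.0], [641.0, -85.0], [609.0, -11.0]] [23.3 79.9] [614.2 -52.8]
line deg -68.78741946732373
[[519.0, -70.0], [552.0, -119.0], [616.0, -76.0], [583.0, -27.0]] [567.2 -73.2]
side [352 241  16  22 114] [[601.0, -17.0], [611.0, -81.0], [629.0, -78.0], [620.0, -15.0]] [18.7 63.9] [615.3 -47.6]
line deg -76.41270425090474
[[519.0, -72.0], [553.0, -122.0], [618.0, -78.0], [584.0, -28.0]] [568.2 -74.8]
```

```bash
python3 -m pendant '[{"jaw":0.35,"linear":[-2,-2.25,0],"twist":7},{"jaw":0.35,"linear":[-2.2,-2,0],"twist":7},{"jaw":0.35,"linear":[-2.4,-1.6,0],"twist":7},{"jaw":0.35,"linear":[-2.5,-1.2,0],"twist":7},{"jaw":0.35,"linear":[0,0,0],"twist":7},{"jaw":0.35,"linear":[0,0,0],"twist":7},{"jaw":0.35,"linear":[0,0,0],"twist":7},{"jaw":0.35,"linear":[0,0,0],"twist":7},{"jaw":0.35,"linear":[0,0,0],"twist":7},{"jaw":0.35,"linear":[0,0,0],"twist":0},{"jaw":0.35,"linear":[0,0,0],"twist":0}]'
python3 - <<'E'
from h import *
from scipy.spatial.transform import Rotation as R
o=robot.get_obs();print(R.from_quat(o["tool_rot"]).as_matrix().round(3))
c=get("wrist"); cv2.imwrite("pics/w1.png",c["color"]); print(c["fov_y"],c["k1"])
E
```

```text
time: 1.22
position: [0.5384, -0.0778, 0.2396]
tool_rot: [0.972, 0.235, -0.0, -0.0]
ft_force: [-0.0, -0.1, 0.1]
grip_width: 0.0319
grip_force: 0.0
[[ 0.89   0.457 -0.   ]
 [ 0.457 -0.89   0.   ]
 [-0.    -0.    -1.   ]]
70.14240817176008 -0.012234863949981292
```

View pics/w1.png

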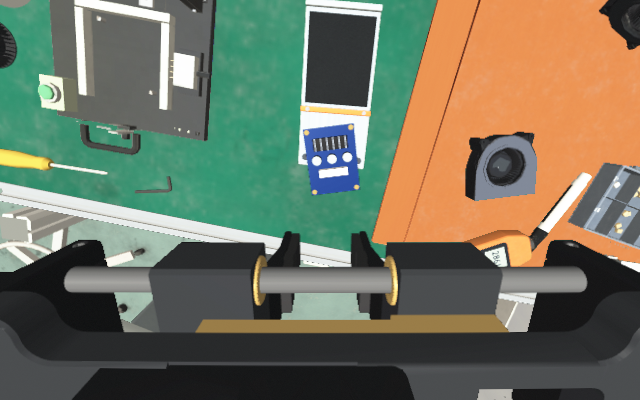

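The wrist view shows the board at about (332,160), slightly askew. The orange stop runs from (302,107) to (370,113), the rest edges go up to row 2, and the fingers are at (290,270) and (360,270).

```bash
cat > w.py <<'E'
from m import *
from scipy.spatial.transform import Rotation as R
def meas(sbox,bbox):
    c=get("wrist"); o=robot.get_obs(); T=R.from_quat(o["tool_rot"]).as_matrix(); p=np.array(o["position"])
    uv,s=blob(c,*OR,sbox); S=onz(c,uv,.046)[:,:2]; r=cv2.minAreaRect(np.float32(S*1000)); print("stop",np.array(r[0]).round(1),np.array(r[1]).round(1))
    w=np.linalg.svd(S-S.mean(0),full_matrices=False)[2][0]; xa=np.array([-w[1],w[0]]); xa*=np.sign(xa[0]); yaw=np.arctan2(xa[1],xa[0])
    org=S.mean(0)-xa*.003; ya=np.array([-xa[1],xa[0]]); t=(S-S.mean(0))@ya; org=org+ya*(t.max()+t.min())/2
    print("rest org",(org*1000).round(1),"yaw",np.degrees(yaw).round(2),"tool x yaw",np.degrees(np.arctan2(T[1,0],T[0,0])).round(2))
    uv,s=blob(c,*BL,bbox); B=onz(c,uv,.043)[:,:2]; r=cv2.minAreaRect(np.float32(B*1000)); 
    f=lambda P:np.c_[(P-org)@xa,(P-org)@ya]*1000
    print("board size",np.array(r[1]).round(1),"corners in rest frame",f(cv2.boxPoints(r)/1000.).round(1).tolist())
    print("tcp in rest frame",f(p[None,:2]).round(1),"tip z",(p[2]-.017).round(4))
    return c,org,xa,ya
if __name__=="__main__": meas((280,85,385,125),(280,90,390,220))
E
python3 w.py
```

```text
stop [627.5 -73.7] [ 4.3 26.1]
rest org [624.2 -75.4] yaw 27.79 tool x yaw 27.14
board size [78.8 59.5] corners in rest frame [[-92.0, 55.6], [-85.3, -3.5], [-7.0, 5.4], [-13.7, 64.5]]
tcp in rest frame [[-77.   37.9]] tip z 0.2226
```

```bash
sed -i 's/OR=((5,130,120),(20,255,255))/OR=((8,80,120),(28,255,255))/' m.py; python3 w.py
```

```text
stop [618.1 -48.7] [ 5.6 79.8]
rest org [615.3 -49.9] yaw 22.86 tool x yaw 27.11
board size [78.8 59.5] corners in rest frame [[-98.1, 20.4], [-86.3, -37.9], [-9.1, -22.2], [-21.0, 36.1]]
tcp in rest frame [[-81.6   4.2]] tip z 0.2225
```

```bash
python3 -m pendant '[{"jaw":0.35,"linear":[0,0,0],"twist":4.2},{"jaw":0.35,"linear":[-2,0.4,0],"twist":0},{"jaw":0.35,"linear":[-1.9,0,0],"twist":0},{"jaw":0.35,"linear":[0,0,3.2],"twist":0},{"jaw":0.35,"linear":[0,0,3.2],"twist":0},{"jaw":0.35,"linear":[0,0,3.2],"twist":0},{"jaw":0.35,"linear":[0,0,3.2],"twist":0},{"jaw":0.35,"linear":[0,0,3.2],"twist":0},{"jaw":0.35,"linear":[0,0,3.2],"twist":0},{"jaw":0.35,"linear":[0,0,0],"twist":0},{"jaw":0.35,"linear":[0,0,0],"twist":0}]'
python3 - <<'E'
from h import *
c=get("wrist"); cv2.imwrite("pics/w2.png",c["color"])
E
```

```text
time: 2.28
position: [0.503, -0.0962, 0.0462]
tool_rot: [0.98, 0.198, -0.002, -0.001]
ft_force: [0.0, 0.1, 0.7]
grip_width: 0.0306
grip_force: 0.0
```

View pics/w2.png

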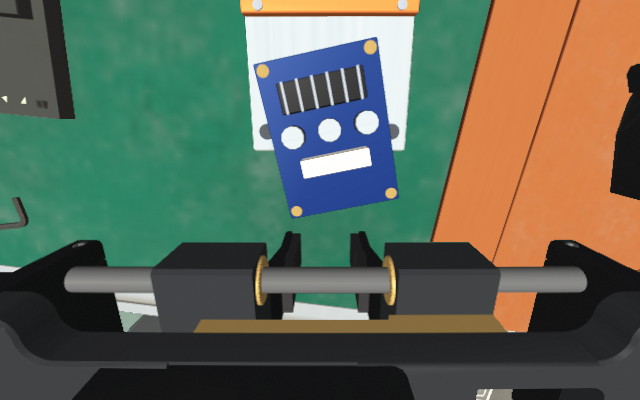

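The close view shows the tool square to the stop (row 12, columns 240–420) and the plate's near end at row 150. The board is askew: its near edge runs (293,218)–(398,197), so the left side lags.

```bash
python3 - <<'E'
from w import *
c,org,xa,ya=meas((220,0,440,14),(230,20,420,240))
uv=[[293,218],[398,197],[377,38],[254,64],[252,150],[405,150],[241,12],[420,12]]
for z,l in((.043,uv[:4]),(.04,uv[4:6]),(.046,uv[6:])):
    P=onz(c,l,z)[:,:2]-org; print(np.c_[P@xa,P@ya].__mul__(1000).round(1).tolist())
E
```

```text
stop [619.1 -48.4] [ 5.2 78.9]
rest org [616.4 -49.6] yaw 22.86 tool x yaw 22.84
board size [78.8 59.2] corners in rest frame [[-98.9, 20.5], [-87.2, -37.5], [-9.9, -22.0], [-21.6, 36.0]]
tcp in rest frame [[-120.9   -0.5]] tip z 0.0319
[[-98.4, 18.6], [-86.3, -38.8], [-8.9, -23.5], [-20.1, 34.9]]
[[-61.3, 39.5], [-61.3, -41.5]]
[[0.9, 38.6], [0.9, -41.9]]
```

```bash
python3 -m pendant '[{"jaw":0.35,"linear":[0.6,0,0],"twist":0},{"jaw":0.35,"linear":[0.4,0,0],"twist":0},{"jaw":0.35,"linear":[0.3,0,0],"twist":0},{"jaw":0.3,"linear":[0.3,0,0],"twist":0},{"jaw":0.35,"linear":[0.3,0,0],"twist":0},{"jaw":0.35,"linear":[0.3,0,0],"twist":0},{"jaw":0.35,"linear":[0.2,0,0],"twist":0},{"jaw":0.35,"linear":[0.2,0,0],"twist":0},{"jaw":0.35,"linear":[0,0,0],"twist":0},{"jaw":0.35,"linear":[0,0,0],"twist":0}]'
python3 - <<'E'
from w import *
c,org,xa,ya=meas((220,0,440,22),(230,10,420,240))
cv2.imwrite("pics/w3.png",c["color"])
E
```

```text
time: 3.22
position: [0.5282, -0.0865, 0.0474]
tool_rot: [0.98, 0.198, 0.0, 0.0]
ft_force: [-0.4, 0.2, -0.7]
grip_width: 0.0305
grip_force: 0.0Traceback (most recent call last):
  File "<stdin>", line 2, in <module>
  File "w.py", line 5, in meas
    uv,s=blob(c,*OR,sbox); S=onz(c,uv,.046)[:,:2]; r=cv2.minAreaRect(np.float32(S*1000)); print("stop",np.array(r[0]).round(1),np.array(r[1]).round(1))
         ~~~~^^^^^^^^^^^^
  File "m.py", line 5, in blob
    n,l,s,_=cv2.connectedComponentsWithStats(m); i=1+np.argmax(s[1:,4]); v,u=np.nonzero(l==i); return np.c_[u,v],s[i]
                                                     ~~~~~~~~~^^^^^^^^^
    return _wrapfunc(a, 'argmax', axis=axis, out=out, **kwds)
    return bound(*args, **kwds)
ValueError: attempt to get argmax of an empty sequence
```

```bash
cat > b.py <<'E'
from m import *
org=np.array([.6158,-.0505]); a=np.radians(22.86); xa=np.array([np.cos(a),np.sin(a)]); ya=np.array([-xa[1],xa[0]])
f=lambda P:np.c_[(P-org)@xa,(P-org)@ya]*1000
def st():
    o=robot.get_obs(); p=np.array(o["position"]); F=np.array(o["ft_force"]); print("t",o["time"],"tcp",f(p[None,:2]).round(1),"tipz",(p[2]*1000-17).round(1),"F rest x,z",(F[:2]@xa).round(2),F[2].round(2))
def see(n,box,z=.043,save=None):
    c=get(n); uv,s=blob(c,*BL,box); B=onz(c,uv,z)[:,:2]; r=cv2.minAreaRect(np.float32(B*1000)); print("board",np.array(r[1]).round(1),f(cv2.boxPoints(r)/1000.).round(1).tolist(), s[:4])
    if save: cv2.imwrite(save,c["color"])
E
python3 -c "
from b import *
st(); see('wrist',(200,0,450,240),save='pics/w3.png'); see('side',(300,190,440,300))"
```

```text
t 3.2667 tcp [[-94.8   0.9]] tipz 30.4 F rest x,z 0.18 0.33
board [78.9 59.1] [[-83.5, 23.1], [-83.5, -36.0], [-4.7, -36.0], [-4.7, 23.1]] [282  89 120 150]
board [79.4 42.3] [[-84.4, 1.4], [-83.7, -40.9], [-4.3, -39.6], [-5.0, 2.7]] [325 253  43  27]
```

View pics/w3.png

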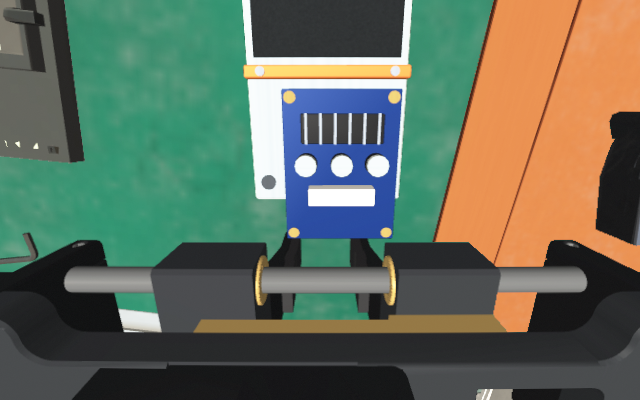

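The board is now square: its far edge is at row 90 and the stop at rows 66–77, about 4 mm apart. Its centre sits 6 mm right of the tool, so I'll shift over and push it home.

```bash
python3 -m pendant '[{"jaw":0.35,"linear":[-0.4,0,0],"twist":0},{"jaw":0.35,"linear":[0,0.7,0],"twist":0},{"jaw":0.35,"linear":[0.4,0,0],"twist":0},{"jaw":0.35,"linear":[0.2,0,0],"twist":0},{"jaw":0.35,"linear":[0.2,0,0],"twist":0},{"jaw":0.35,"linear":[0.1,0,0],"twist":0},{"jaw":0.35,"linear":[0,0,0],"twist":0},{"jaw":0.35,"linear":[0,0,0],"twist":0}]'
python3 -c "
from b import *
st(); see('wrist',(200,0,450,240),save='pics/w4.png')"
```

```text
time: 4.03
position: [0.5353, -0.091, 0.0475]
tool_rot: [0.98, 0.198, -0.0, 0.0]
ft_force: [-0.7, -2.2, 0.9]
grip_width: 0.03
grip_force: 0.5
t 4.0333 tcp [[-89.9  -6.1]] tipz 30.5 F rest x,z -1.45 0.87
board [79.1 59.1] [[-79.2, 23.9], [-79.3, -35.2], [-0.2, -35.2], [-0.2, 23.8]] [266  90 120 150]
```

```bash
python3 -m pendant '[{"jaw":0.35,"linear":[0.1,0,0],"twist":0},{"jaw":0.35,"linear":[0.1,0,0],"twist":0},{"jaw":0.35,"linear":[0,0,0],"twist":0},{"jaw":0.35,"linear":[0,0,0],"twist":0}]'
python3 -c "
from b import *
st(); see('wrist',(200,0,450,240))"
```

```text
time: 4.42
position: [0.5355, -0.0907, 0.0475]
tool_rot: [0.98, 0.198, -0.002, -0.0]
ft_force: [-3.8, -4.6, 2.4]
grip_width: 0.0308
grip_force: 3.0
t 4.4167 tcp [[-89.6  -5.8]] tipz 30.5 F rest x,z -5.31 2.37
board [79. 59.] [[-78.9, 23.9], [-79.1, -35.1], [-0.0, -35.2], [0.1, 23.8]] [267  90 120 150]
```

```bash
python3 -m pendant '[{"jaw":0.35,"linear":[0.1,0,-0.2],"twist":0},{"jaw":0.35,"linear":[0,0,-0.2],"twist":0},{"jaw":0.35,"linear":[0,0,-0.2],"twist":0},{"jaw":0.35,"linear":[0.05,0,-0.2],"twist":0},{"jaw":0.35,"linear":[0.05,0,-0.2],"twist":0},{"jaw":0.35,"linear":[0,0,0],"twist":0}]'
python3 -c "
from b import *
st(); see('wrist',(200,0,450,240),save='pics/w5.png'); cv2.imwrite('pics/s5.png',cv2.resize(get('side')['color'][210:310,280:440],None,fx=4,fy=4))"
```

```text
time: 4.97
position: [0.5358, -0.0899, 0.0572]
tool_rot: [0.98, 0.198, -0.003, -0.001]
ft_force: [-8.0, -5.3, 0.7]
grip_width: 0.0303
grip_force: 4.2
t 4.9667 tcp [[-89.   -5.3]] tipz 40.2 F rest x,z -9.44 0.75
board [82.7 62.7] [[-82.8, 26.4], [-82.8, -36.4], [-0.1, -36.4], [-0.0, 26.3]] [271  93 113 147]
```

View pics/s5.png

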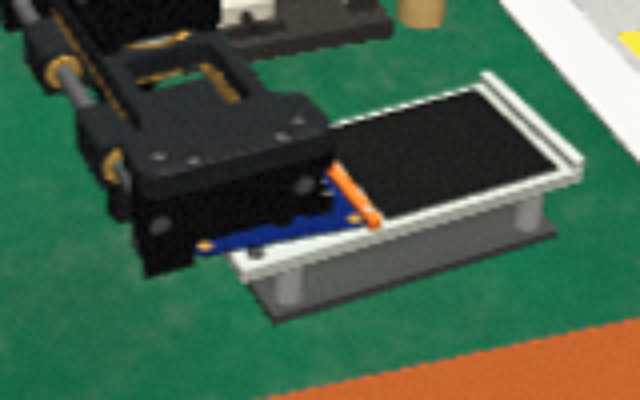

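The side crop shows the near corner lifted off the plate (about (205,245)) with the far edge still at the stop ((360,220)). I'll keep following the arc.

```bash
python3 -m pendant '[{"jaw":0.35,"linear":[0.06,0,-0.4],"twist":0},{"jaw":0.35,"linear":[0.08,0,-0.4],"twist":0},{"jaw":0.35,"linear":[0.1,0,-0.4],"twist":0},{"jaw":0.35,"linear":[0.12,0,-0.4],"twist":0},{"jaw":0.35,"linear":[0.14,0,-0.4],"twist":0},{"jaw":0.35,"linear":[0,0,0],"twist":0}]'
python3 -c "
from b import *
st(); see('wrist',(200,0,450,240),save='pics/w6.png'); cv2.imwrite('pics/s6.png',cv2.resize(get('side')['color'][210:310,280:440],None,fx=4,fy=4))"
```

```text
time: 5.57
position: [0.5406, -0.0878, 0.0778]
tool_rot: [0.98, 0.198, -0.003, -0.001]
ft_force: [-7.7, -4.9, 3.5]
grip_width: 0.0308
grip_force: 4.2
t 5.5667 tcp [[-83.8  -5.2]] tipz 60.8 F rest x,z -9.0 3.46
board [86.6 70.9] [[-86.2, 30.5], [-87.0, -40.4], [-0.4, -41.4], [0.5, 29.4]] [274 105 105 135]
```

View pics/s6.png

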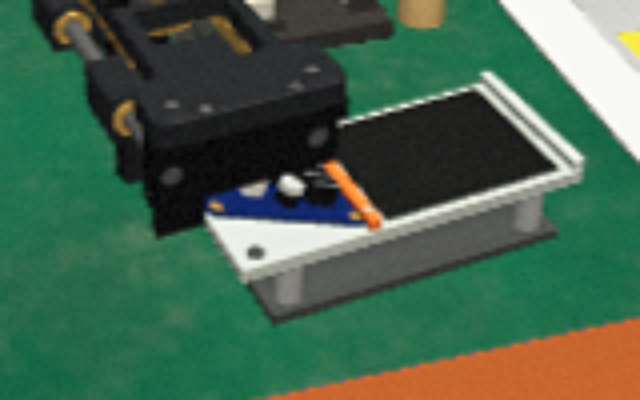

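The board is now tilted about 22° with its far edge still at the stop (360,220). Continuing.

```bash
python3 -m pendant '[{"jaw":0.35,"linear":[0.17,0,-0.4],"twist":0},{"jaw":0.35,"linear":[0.2,0,-0.4],"twist":0},{"jaw":0.35,"linear":[0.23,0,-0.4],"twist":0},{"jaw":0.35,"linear":[0.26,0,-0.4],"twist":0},{"jaw":0.35,"linear":[0.3,0,-0.4],"twist":0},{"jaw":0.35,"linear":[0,0,0],"twist":0}]'
python3 -c "
from b import *
st(); cv2.imwrite('pics/s7.png',cv2.resize(get('side')['color'][190:310,270:450],None,fx=4,fy=4))"
```

```text
time: 6.17
position: [0.552, -0.0832, 0.0983]
tool_rot: [0.98, 0.198, -0.003, -0.0]
ft_force: [-7.8, -5.1, 6.4]
grip_width: 0.0303
grip_force: 4.0
t 6.1667 tcp [[-71.5  -5.3]] tipz 81.3 F rest x,z -9.14 6.35
```

View pics/s7.png

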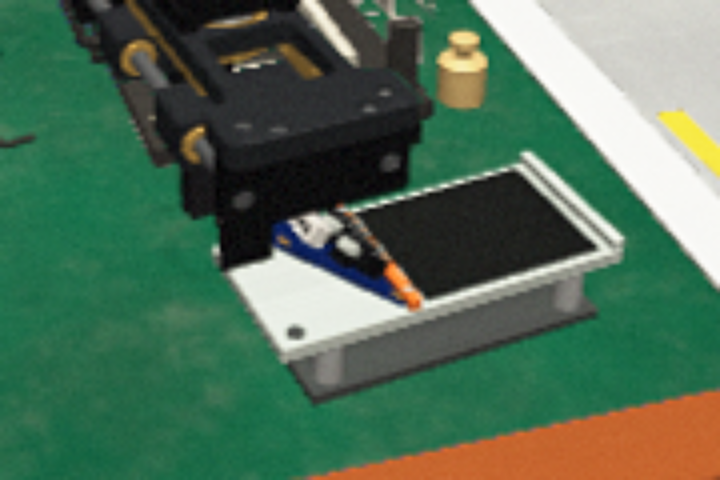

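The board is at about 39°, hinged cleanly at the stop (410,300). The push is now mostly along the board, so I'll ease the preload and carry on.

```bash
python3 -m pendant '[{"jaw":0.35,"linear":[0.3,0,-0.45],"twist":0},{"jaw":0.35,"linear":[0.36,0,-0.45],"twist":0},{"jaw":0.35,"linear":[0.42,0,-0.45],"twist":0},{"jaw":0.35,"linear":[0.5,0,-0.42],"twist":0},{"jaw":0.35,"linear":[0,0,0],"twist":0}]'
python3 -c "
from b import *
st(); cv2.imwrite('pics/s8.png',cv2.resize(get('side')['color'][190:310,270:450],None,fx=4,fy=4))"
```

```text
time: 6.63
position: [0.5713, -0.0768, 0.1164]
tool_rot: [0.98, 0.198, 0.002, 0.001]
ft_force: [0.0, -0.8, 0.4]
grip_width: 0.0306
grip_force: 0.1
t 6.6333 tcp [[-51.2  -6.9]] tipz 99.4 F rest x,z -0.3 0.42
```

```bash
python3 -c "
from b import *
for n in ('side','scene'):
  c=get(n); uv,s=blob(c,*BL,(310,190,440,300)); print(n,s,uv.mean(0)); P=bydepth(c,uv); P=P[c['depth'][uv[:,1],uv[:,0]]>0]; q=np.c_[f(P[:,:2]),P[:,2]*1000]; print(np.percentile(q,[2,25,50,75,98],axis=0).round())
c=get('wrist'); h=cv2.cvtColor(c['color'],cv2.COLOR_BGR2HSV); print(cv2.boundingRect(cv2.inRange(h,*map(np.array,BL))))
"
```

```text
side [355 245   3   4   5] [356.  246.6]
[[-32. -38.  90.]
 [-32. -38.  90.]
 [-29. -36.  90.]
 [-29. -36.  95.]
 [-28. -36.  95.]]
scene [365 240   4   3   7] [366.28571429 241.        ]
[[-42.   1.  99.]
 [-41.   5. 104.]
 [-41.   6. 108.]
 [-38.   7. 110.]
 [-36.  10. 112.]]
(131, 1, 246, 238)
```

View pics/s8.png

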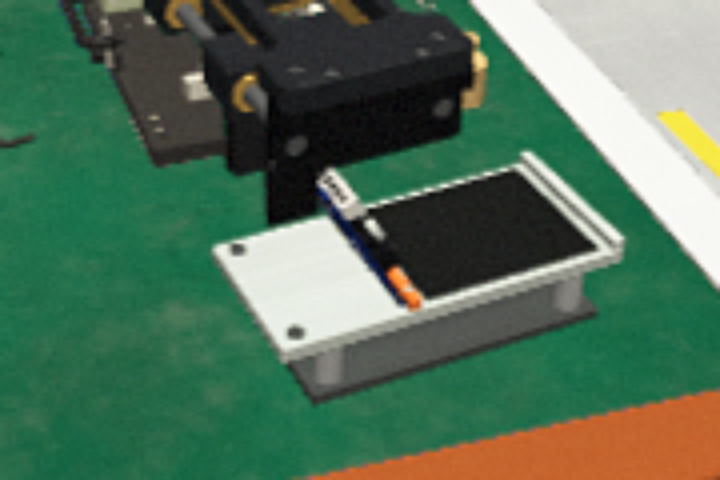

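The board stands at about 60°, leaning lightly on the finger ((320,190)), with its foot at the stop (400,300). One steady push will take it past vertical.

```bash
python3 -m pendant '[{"jaw":0.35,"linear":[0.5,0,-0.25],"twist":0},{"jaw":0.35,"linear":[0.5,0,-0.2],"twist":0},{"jaw":0.35,"linear":[0.5,0,-0.15],"twist":0},{"jaw":0.35,"linear":[0.5,0,-0.1],"twist":0},{"jaw":0.35,"linear":[0.5,0,-0.05],"twist":0},{"jaw":0.35,"linear":[0.5,0,0],"twist":0},{"jaw":0.35,"linear":[0.5,0,0],"twist":0}]'
cat > d.py <<'E'
from b import *
st()
for n in ('side','scene'):
  c=get(n); uv,s=blob(c,(105,60,30),(130,255,255),(310,190,440,300)); P=bydepth(c,uv); P=P[c['depth'][uv[:,1],uv[:,0]]>0]; q=np.c_[f(P[:,:2]),P[:,2]*1000]; print(n,s,np.percentile(q,[2,50,98],axis=0).round().tolist())
E
python3 d.py
```

```text
time: 7.42
position: [0.6017, -0.0631, 0.1228]
tool_rot: [0.98, 0.198, 0.0, 0.0]
ft_force: [0.4, -0.1, -1.3]
grip_width: 0.0306
grip_force: 0.0
t 7.4167 tcp [[-17.9  -6.2]] tipz 105.8 F rest x,z 0.31 -1.25
side [355 227  17  40 376] [[-8.0, -38.0, 42.0], [-3.0, -23.0, 69.0], [-1.0, 17.0, 118.0]]
scene [369 220  33  39 695] [[-54.0, -37.0, 44.0], [-1.0, -10.0, 82.0], [2.0, 18.0, 183.0]]
```

The board is nearly vertical, with its top edge at z 118 mm. A little more.

```bash
python3 -m pendant '[{"jaw":0.35,"linear":[0.5,0,0],"twist":0},{"jaw":0.35,"linear":[0.5,0,0],"twist":0},{"jaw":0.35,"linear":[0.5,0,0],"twist":0},{"jaw":0.35,"linear":[0.3,0,0],"twist":0},{"jaw":0.35,"linear":[0,0,0],"twist":0},{"jaw":0.35,"linear":[0,0,0],"twist":0},{"jaw":0.35,"linear":[0,0,0],"twist":0},{"jaw":0.35,"linear":[0,0,0],"twist":0},{"jaw":0.35,"linear":[0,0,0],"twist":0}]'
python3 d.py
```

```text
time: 8.27
position: [0.6175, -0.0565, 0.1227]
tool_rot: [0.98, 0.198, -0.0, -0.0]
ft_force: [-0.0, -0.7, -0.1]
grip_width: 0.0308
grip_force: 0.0
t 8.2667 tcp [[-0.7 -6.2]] tipz 105.7 F rest x,z -0.3 -0.05
side [356 234  54  28 901] [[1.0, -38.0, 50.0], [38.0, -11.0, 52.0], [78.0, 21.0, 53.0]]
scene [371 221  46  35 898] [[-32.0, -38.0, 41.0], [25.0, -18.0, 54.0], [69.0, 29.0, 181.0]]
```

```bash
python3 -m pendant '[{"jaw":0.35,"linear":[-1,0,-2],"twist":0},{"jaw":0.35,"linear":[-2.5,0,-2.5],"twist":0},{"jaw":0.35,"linear":[-2.5,0,-2.5],"twist":0},{"jaw":0.35,"linear":[-2.5,0,-2],"twist":0},{"jaw":0.35,"linear":[-2.5,0,0],"twist":0},{"jaw":0.35,"linear":[0,0,0],"twist":0},{"jaw":0.35,"linear":[0,0,0],"twist":0},{"jaw":0.35,"linear":[0,0,0],"twist":0}]'
python3 d.py; python3 -c "
from b import *
st(); a=cv2.resize(get('wrist')['color'],(400,250)); b=cv2.resize(get('side')['color'][190:310,270:462],(400,250)); cv2.imwrite('pics/end.png',np.hstack([a,b]))"
```

```text
time: 9.03
position: [0.5169, -0.0992, 0.2129]
tool_rot: [0.98, 0.197, 0.0, 0.0]
ft_force: [-0.1, 0.3, -0.1]
grip_width: 0.0302
grip_force: 0.0
t 9.0333 tcp [[-110.1   -6.4]] tipz 195.9 F rest x,z 0.03 -0.09
side [356 234  54  28 899] [[1.0, -37.0, 50.0], [39.0, -10.0, 52.0], [78.0, 21.0, 53.0]]
scene [371 226  46  30 551] [[-148.0, -100.0, 42.0], [9.0, -33.0, 54.0], [72.0, 28.0, 301.0]]
t 9.1333 tcp [[-109.6   -6.3]] tipz 195.4 F rest x,z -0.04 0.06
```

View pics/end.png

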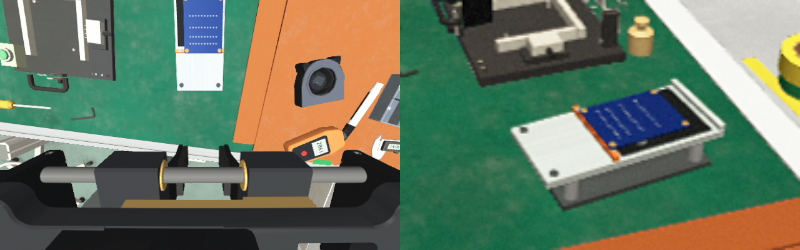

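The board lies solder side up and flat on the far part of the rest: (205,28) in the wrist half, (640,115) in the side half. The weight is standing undisturbed and the arm is clear, so I'm handing in.

```bash
python3 -c "
from rig import robot
print(robot.hand_in())"
```

```text
the job is handed in; nothing more can be done
None
```

The board was pushed square against the stop, tipped over it without being gripped, and lies flat with its solder side up on the far part of the rest; the job was handed in at about 9 s on the robot's clock, with the arm clear and the screwdriver, impeller and weight not touched.

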